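Dock the button hopper and hold its lid open for refilling

ROBOT

A 6-joint arm with a two-finger parallel gripper is mounted at the origin on the work surface. World frame = base frame: x ahead of the robot, y to its left, z up, the work surface at z = 0. Lengths are in mm, angles in rad, forces in N, time in s.
With the tool pointing down it reaches from about 275 to 1000 mm from the base axis. Payload 8.4 kg.
Tool frame: the origin (TCP) lies midway between the tips of the shut fingers; the grasp point (between the pads) lies 19 mm behind it; z points along the fingers, y is the direction in which the jaws open and shut (so a half turn about z gives the same grasp; the last joint's range is limited). The gripper opens to 85 mm and grips with 20 to 120 N. Pads are 22 mm wide; open, the fingers measure 114 mm over their backs; the gripper's body (76 mm by 85 mm) begins 54 mm behind the grasp point. The pads swing forward as they close: fully open they stand 13 mm farther back than shut.
Start: joints at [-1.116, 0.353, 1.633, -0, 1.155, -0.002], TCP at [275.673, -560.921, 231.281] pointing down, gripper open.
Joint ranges: [-2.63, 2.63], [-0.92, 2.1], [0.06, 2.66], [-1.3, 4.44], [0, 2.69], [-3.02, 3.02]. Speed limits (rad/s): [2.22, 2.22, 2.79, 3.14, 3.14, 3.14].

INTERFACE

Orientations are given as [roll, pitch, yaw] about the fixed x, y, z axes, in that order (R = Rz(yaw) Ry(pitch) Rx(roll)).
In Python, from rig import * gives the robot as it stands.
- The arm moves only by the tool play_rows, never from a script. Its argument "moves" is a list of rows, each a list of 3 entries, a list of its own where there are three numbers: the shift along the tool's x, y, z in m, then the turn, a rotation vector about the tool's x, y, z in rad, then the opening in per cent of the stroke, from 0 (shut) to 100 (fully open). In form: [[[x, y, z], [rx, ry, rz], fingers], ...]. A call has 1 to 20 rows; each row shifts and turns the commanded pose from where the row before left it, along the tool's axes as they then stand; what a row does not reach is not made up. A row lasts 1/10 s, in which the tool goes at most 50 mm and 8.59 degrees, less where a joint would pass 70% of its speed; a pose out of reach is approached as far as the arm can. A call is refused whole if a number of a shift passes 0.05 or a number of a turn 0.15, either way. A call with a gripper value outside its range is refused whole. The fingers move at their own pace and stop on an object; "squeeze" is the grip in N (left out, the last holds). Time passes only in rows, so rows that do not move let the fingers close. It gives the time, the measured TCP pose, the force and the opening at its end, in the units of the state.
- sense(): the state, without advancing time (a new reading comes with each control period).
- grab_frame(name): name is "side" or "top"; returns a dict with "pixels" (480x640x3 uint8, red, green, blue), "intrinsics" (3x3 intrinsics, pixels), "distortion" ([k1, k2, p1, p2, k3] as OpenCV has them; the pictures are not rectified), "R" (3x3) and "t" (3): a world point X has camera coordinates R X + t. Camera axes: x right, y down, z forward; pixel columns grow to the right and rows downward; lengths in mm; the calibration is good to about 2 mm. A picture is of the moment at which its call begins. There is no depth.
- sign_off(): hands the job in, once; it reports no verdict.
The state is a dict: "clock": time; "qpos": joint angles; "qvel": joint speeds; "joint_efforts": joint torques, N m; "eef_pos": TCP position; "tcp_rot": TCP orientation; "contact_force": force on the tool from outside, world axes, zero at the start; "wrist_torque": the same for the moment, N m; "opening": opening from 0.0 (shut) to 1.0 (fully open).
Only numpy, scipy, OpenCV 4.12 (cv2) and the standard library are available. Lean on these libraries where they do the work, as an engineer would, in place of code of your own. Each camera call takes 0.05 s, during which the arm holds its last target. There are 200 camera calls.

TASK

Slide the button hopper all the way to its stop against the dock block (an upright post beside it serves as its push handle), and only then swing the clamp lever on the other side all the way round to its locked stop. Then lift the lid, which has a bar in front for this, and keep it still, open at 50 degrees from closed, so that I can top up the buttons: it falls shut if let go, so finish while still holding it with the fingers. Leave the loose things on and around the station where they are.

Things in the scene. Friction and masses are not known exactly. Their poses are not given: they have to be found in the camera images.
- station: The feeder station, fixed to the table: a grey base plate 340 (x) x 400 (y) x 15 mm. Origin at the centre of the plate's underside on the table; x runs along the slide towards the dock block (away from the robot, give or take its yaw), y to the left, z up. Dock block: aluminium, 16 x 160 mm, top 80 mm above the table, at station x = +156 mm.
- carriage (a joint): Slide of the hopper carriage along station +x, in m: 0 is drawn back towards the robot, 0.08 is fully home on the stop. The steel hopper on it is 180 x 140 mm, rim 102 mm above the table, centred at station x = -30 mm + this value, y = 0. Stiff slide: about 6 N to move; it stays where it is left.
- push_post (a point): Centre of the top of the black upright round post fixed to the hopper carriage, 120 mm to the right (station -y) of the hopper's middle: 16 mm diameter, 65 mm long, top 97 mm above the table, free all round above the carriage's 10 mm thick tab. Moves with the carriage. Axes parallel to the station's.
- lever (a joint): Clamp lever, turning level about a vertical pivot at the left of the hopper, in rad: 0 is unlocked with the arm pointing to station +y (left, away from the hopper), growing anticlockwise seen from above; 1.57 is the locked stop, arm pointing to station -x (towards the robot). It needs about 2 N at the post and stays where it is left; it does not move the carriage.
- lever_post (a point): Centre of the top of the lever's black upright round post, 70 mm from the pivot: 16 mm diameter, 50 mm long, top 97 mm above the table, arm's top face 47 mm above the table. Moves with the lever.
- lever_pivot (a point): Point on the lever's vertical turning axis, 49 mm above the table, at station x = -10, y = +125 mm. Turns with the lever; its +y points along the arm to the post.
- lid (a joint): Hinge of the hopper's lid, in rad: 0 is closed (level), growing as its near edge rises; 0.873 is 50 degrees, 1.4 the stop. Weight and a spring pull it shut: 2 to 4 N upwards at the bar holds it.
- lid_bar (a point): Middle of the steel bar, parallel to the hinge, that lifts the lid: 10 mm diameter, 96 mm free between its two side arms, 240 mm from the hinge axis, on the robot's side, in the lid's plane, with a 55 mm wide open gap between it and the lid's edge. 105 mm above the table when closed. Moves with the lid; its y runs along the bar.
- lid_hinge (a point): Middle of the lid's hinge axis, along station y on the hopper's far rim, 105 mm above the table; rides with the carriage, at station x = +60 mm + the carriage value. The white lid plate is 185 x 144 x 6 mm. Turns with the lid.
- cone_a: Bystander, loose: cone of thread, 68 mm across at its foot, 165 mm tall. Origin at the centre of its underside.
- cone_b: Bystander, loose: second cone of thread, same size. Origin at the centre of its underside.
- oil: Bystander, loose: closed oil bottle, 56 mm across, 120 mm tall, standing on the base plate's far left corner. Origin at the centre of its underside.
- jar: Bystander, loose: lidded jar, 66 mm across, 75 mm tall, on the table beside the station. Origin at the centre of its underside.
- driver: Bystander, loose: screwdriver 200 mm long, 26 mm thick, lying on the table beside the station. Origin at the middle of its length.
- tray: Bystander, loose: small open steel tray 120 x 90 x 30 mm on the table beside the station. Origin at the centre of its underside.
- bobbin: Bystander, loose: small metal bobbin, 24 mm across, 10 mm tall, lying on the base plate's far right corner. Origin at the centre of its underside.

How it is judged (in metres and radians):
On the way, in this order (a step that is already met when the one before it is completed fails the run):
1. the hopper carriage is fully home (value of joint carriage above 0.075 m), for 0.2 s.
2. with the carriage home, the clamp lever is at its locked stop (value of joint carriage above 0.075 m and value of joint lever above 1.42 rad), for 0.2 s.
At the end, for the whole second after the job is handed in: The carriage is home (within 5 mm of its stop), the lever locked (within 0.15 rad of its stop), and the lid is held still by the fingers (over 1 N of contact) at 50 degrees, give or take 8 degrees (all of step 2 and value of joint lid between 0.733 and 1.013 rad and velocity of joint lid between -0.1 and 0.1 rad/s and contact force between lid and the fingers above 1 N); the arm keeps its last pose, push and grip.
It fails at once if a bystander is shifted by more than 30 mm (distance of any of cone_a, cone_b, oil, jar, driver, tray, bobbin from where it was at the start of the episode above 0.03 m).
It fails at once if a loose thing props the lid (contact force between lid and cone_a above 0.3 N or contact force between lid and cone_b above 0.3 N or contact force between lid and oil above 0.3 N or contact force between lid and jar above 0.3 N or contact force between lid and driver above 0.3 N or contact force between lid and tray above 0.3 N or contact force between lid and bobbin above 0.3 N).
It also fails if it takes over 58 s, if anything falls off the work surface, if the arm or the gripper's body presses on something with over 40 N, if the wrist force passes 120 N, or if a joint passes its speed limit or range.

## Working session

There is one attempt and no reset: what is moved stays moved. The work goes in short steps, Python scripts to look and compute and a tool call to move; the robot and the scene stay as the last step left them, time stands still between calls to the robot, and variables do not carry over. Pictures are saved under pics/ and viewed, about 8 in all and at most 12, crops included, and the job is handed in when it is done.

Besides the shell and the picture viewer there is one more tool, called after ">>>" in YAML: its name, and indented under it one key for each argument. play_rows: Moves the arm, as the interface text tells. Its arguments: {"type":"object","properties":{"moves":{"type":"array"},"squeeze":{"type":"number"}},"required":["moves"]}

```bash
ls; mkdir -p pics; python3 - <<'E'
from rig import *
import cv2
for n in("top","side"):
    f=grab_frame(n); cv2.imwrite(f"pics/{n}0.png",f["pixels"][:,:,::-1])
    print(n,f["intrinsics"],f["distortion"],f["R"],f["t"])
print(sense())
E
```

```text
pics
top [[449.81895885   0.         323.1737905 ]
 [  0.         449.81895885 239.91120984]
 [  0.           0.           1.        ]] [0.0145128 0.        0.        0.        0.       ] [[ 0.01091207 -0.99993829 -0.00208612]
 [-0.98862655 -0.01047564 -0.15002604]
 [ 0.14999493  0.00369949 -0.98867984]] [ -15.05252289  609.89061562 1311.05928036]
side [[444.77987056   0.         317.87250305]
 [  0.         444.77987056 238.57352996]
 [  0.           0.           1.        ]] [-0.09493577  0.          0.          0.          0.        ] [[-0.70298084 -0.7109824  -0.01794332]
 [-0.45293361  0.46700263 -0.75944696]
 [ 0.548333   -0.52574953 -0.65032173]] [406.18395354 345.43295397 943.34141177]
{'clock': 0.1, 'qpos': array([-1.11639032e+00,  3.53591826e-01,  1.63404802e+00, -2.04164544e-06,
        1.15524259e+00, -2.43515260e-03]), 'qvel': array([-0.00118558, -0.00167292, -0.00261986,  0.00174568, -0.00074938,
        0.0011743 ]), 'joint_efforts': array([-1.73113727e-03, -6.06358266e+01, -3.42819786e+01, -1.42750537e-04,
        3.94717834e-03,  2.23655616e-05]), 'eef_pos': array([ 275.48552778, -560.52483151,  230.63371686]), 'tcp_rot': array([-3.14030287e+00, -1.27400413e-06,  4.56841984e-01]), 'contact_force': array([0.08845117, 0.13912808, 0.84359334]), 'wrist_torque': array([-0.01433636, -0.01865777,  0.03435991]), 'opening': 1.001115190744254}
```

View pics/top0.png

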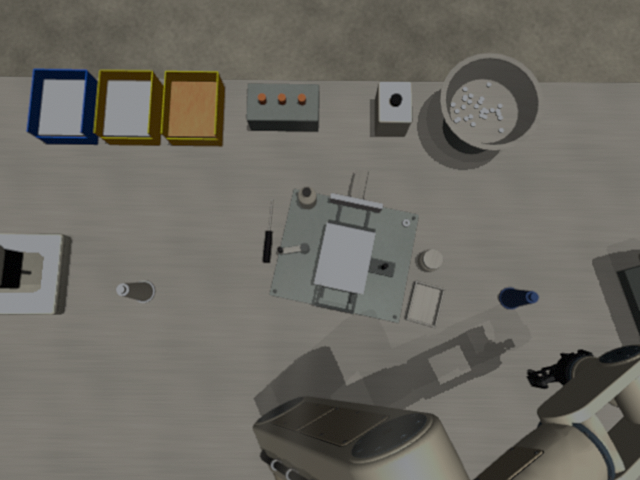

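View pics/side0.png

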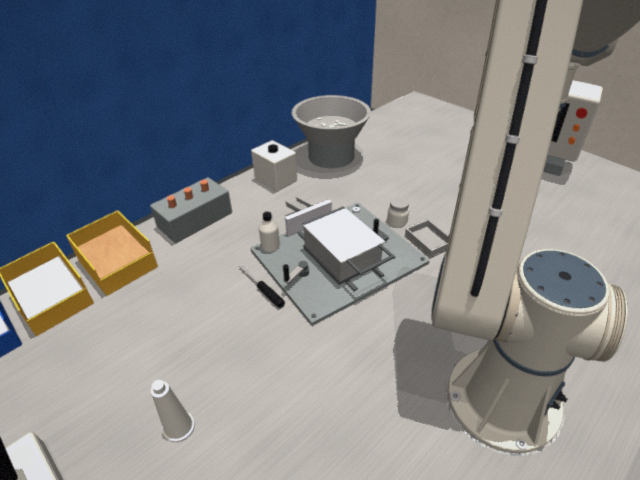

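The top view shows the plate with corners near (293,188), (418,212), (402,322) and (271,296). The push post is near (384,266), the lever post near (281,250), the lid around (345,258), and the near bar near (333,300). In the side view the lever post is at (286,272), the push post at (376,226) and the bar around (370,268).

```bash
cat > h.py <<'E'
from rig import *
import cv2, numpy as np
def cast(f,uv,z):
    uv=np.array(uv,float).reshape(-1,1,2)
    n=cv2.undistortPoints(uv,f["intrinsics"],np.array(f["distortion"])).reshape(-1,2)
    R,t=np.array(f["R"]),np.array(f["t"]); C=-R.T@t
    d=np.c_[n,np.ones(len(n))]@R
    return C+d*((z-C[2])/d[:,2])[:,None]
def proj(f,X):
    return cv2.projectPoints(np.array(X,float).reshape(-1,3),cv2.Rodrigues(np.array(f["R"]))[0],np.array(f["t"]),f["intrinsics"],np.array(f["distortion"]))[0].reshape(-1,2)
def crop(f,name,u0,u1,v0,v1,k):
    cv2.imwrite(name,cv2.resize(f["pixels"][v0:v1,u0:u1,::-1],None,fx=k,fy=k,interpolation=cv2.INTER_CUBIC))
E
python3 - <<'E'
from h import *
f=grab_frame("top")
p=f["pixels"].astype(int)
print(p[280,290],p[220,400],p[310,250],p[266,384],p[300,333])
m=((p[:,:,1]-p[:,:,0]>4)).astype(np.uint8)
m[:170]=0;m[340:]=0;m[:,:250]=0;m[:,440:]=0
m=cv2.morphologyEx(m,cv2.MORPH_OPEN,np.ones((3,3)))
n,l,s,c=cv2.connectedComponentsWithStats(m);i=1+s[1:,4].argmax();m=(l==i).astype(np.uint8)
print(s[i])
ct=max(cv2.findContours(m,0,1)[0],key=cv2.contourArea)
w=cast(f,ct.reshape(-1,2),15)[:,:2].astype(np.float32)
r=cv2.minAreaRect(w);print(r);b=cv2.boxPoints(r);print(b,proj(f,np.c_[b,[15]*4]))
crop(f,"pics/c1.png",255,455,165,335,4)
g=grab_frame("side");crop(g,"pics/c2.png",230,430,180,330,4)
E
```

```text
[111 115 110] [110 115 109] [124 122 115] [25 22 23] [115 121 116]
[ 355  263   52   56 1319]
((468.70977783203125, -185.80142211914062), (132.8939666748047, 175.33538818359375), 77.77639770507812)
[[ 368.96097  -232.18033 ]
 [ 540.3213   -269.30362 ]
 [ 568.4586   -139.42252 ]
 [ 397.09827  -102.299225]] [[396.87193597 321.67536288]
 [408.23174787 264.85814764]
 [365.69788776 255.25752711]
 [353.56700246 311.66915436]]
```

View pics/c1.png

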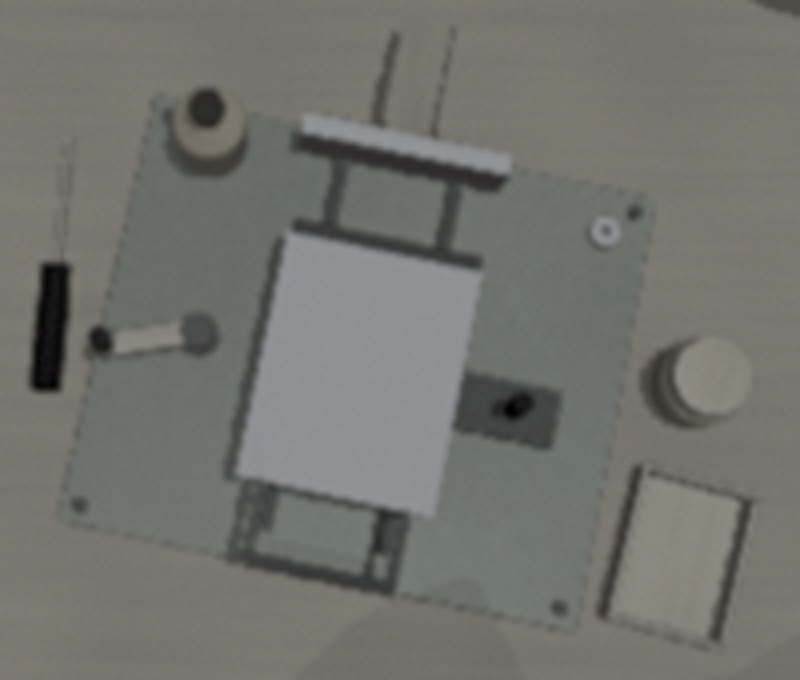

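View pics/c2.png

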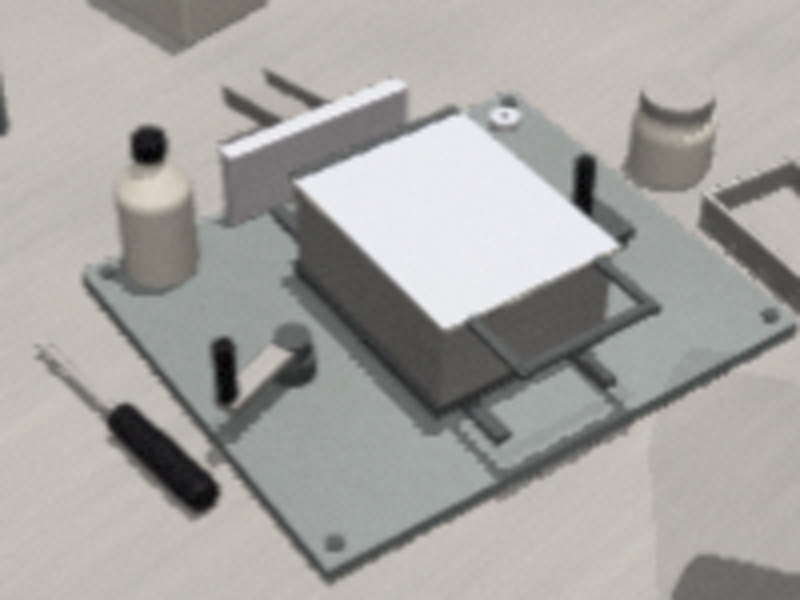

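The crops give clear plate corners, in crop pixels (155,95), (655,200), (577,632) and (58,518). The push post top is at about (520,402), the lever post top at (99,338), and the bar runs from (235,558) to (392,588). I'll fit the station pose from these.

```bash
python3 - <<'E'
from h import *
f=grab_frame("top");g=grab_frame("side")
T=lambda a:(np.array(a,float)+.5)/4-.5+[255,165]
S=lambda a:(np.array(a,float)+.5)/4-.5+[230,180]
st=np.array([[170,200],[170,-200],[-170,-200],[-170,200]],float)
def fit(w):
    a=w[:,:2].mean(0);q=(w[:,:2]-a)
    z=((q[:,0]+1j*q[:,1])*np.conj(st[:,0]+1j*st[:,1])).sum();y=np.angle(z)
    R=np.array([[np.cos(y),-np.sin(y)],[np.sin(y),np.cos(y)]])
    return a,y,R,w[:,:2]-(a+st@R.T)
a,y,R,e=fit(cast(f,T([[155,95],[655,200],[577,632],[58,518]]),15))
print("top",a,y,e)
a2,y2,R2,e2=fit(cast(g,S([[85,277],[520,95],[797,328],[330,580]]),15))
print("side",a2,y2,e2)
loc=lambda w:(w[:,:2]-a)@R
print("posts",loc(cast(f,T([[521,400],[99,336]]),97)))
print("posts side",loc(cast(g,S([[585,158],[222,343]]),97)))
print("lid",loc(cast(f,T([[290,232],[483,265],[436,516],[237,476]]),108)))
print("bar",loc(cast(f,T([[235,558],[392,588]]),105)))
print("bar side",loc(cast(g,S([[525,371],[655,308]]),105)))
E
```

```text
top [571.96455048 -75.26605776] -0.20016401916607143 [[-0.89899478  0.05823439]
 [-1.42392388  1.54770794]
 [ 0.63785902 -0.66836469]
 [ 1.68505965 -0.93757765]]
side [561.38630569 -68.7895435 ] -0.20448480794014856 [[-3.4134325  -0.95312964]
 [-2.47189924 -0.93567868]
 [ 5.65572331  3.54386638]
 [ 0.22960843 -1.65505807]]
posts [[ -16.70616276 -117.3386796 ]
 [ -34.98476184  189.88087909]]
posts side [[ -19.49763992 -118.64157655]
 [ -37.9319328   191.28306407]]
lid [[  66.71541903   70.32791588]
 [  72.13150896  -70.83393407]
 [-111.31459837  -72.98448076]
 [-113.25381773   70.42555996]]
bar [[-169.73858386   59.64845781]
 [-166.9913767   -52.81891597]]
bar side [[-172.49012018   52.66140339]
 [-174.15517875  -50.7929275 ]]
```

>>> play_rows:
  moves:
    - [[0,0,0],[0,0,-0.13],0]
    - [[0,0,0],[0,0,-0.13],0]
    - [[0,0,0],[0,0,-0.13],0]
    - [[0,0,0],[0,0,-0.13],0]
    - [[0,0,0],[0,0,-0.13],0]
    - [[0,0,0],[0,0,-0.13],0]
    - [[0,0,0],[0,0,-0.133],0]
    - [[0.035,0.01,0],[0,0,0],0]
    - [[0.035,0.01,0],[0,0,0],0]
    - [[0.035,0.01,0],[0,0,0],0]
    - [[0.035,0.01,0],[0,0,0],0]
    - [[0.035,0.01,0],[0,0,0],0]
    - [[0.035,0.01,0],[0,0,0],0]
    - [[0.035,0.01,0],[0,0,0],0]
    - [[0.035,0.01,0],[0,0,0],0]
    - [[0.035,0.01,0],[0,0,0],0]
    - [[0.035,0.01,0],[0,0,0],0]
    - [[0.035,0.01,0],[0,0,0],0]
    - [[0.03,0.01,0],[0,0,0],0]

```text
clock: 2.2
eef_pos: [476.6, -176.5, 231.4]
tcp_rot: [3.141, -0.0, 1.37]
contact_force: [0.1, -0.4, -0.1]
opening: -0.003
```

```bash
cat >> h.py <<'E'
A=np.array([571.7,-75.]);Y=-0.201
RS=np.array([[np.cos(Y),-np.sin(Y)],[np.sin(Y),np.cos(Y)]])
def rep():
    s=sense();print("t",s["clock"],"stn",((s["eef_pos"][:2]-A)@RS).round(1),"z",s["eef_pos"][2].round(1),"rpy",s["tcp_rot"].round(3),"Fstn",(s["contact_force"][:2]@RS).round(1),s["contact_force"][2].round(1),"op",round(s["opening"],3))
E
python3 -c "
from h import *
rep()"
```

```text
t 2.2 stn [ -72.9 -118.5] z 231.4 rpy [ 3.141 -0.     1.37 ] Fstn [ 0.2 -0.4] -0.1 op -0.003
```

>>> play_rows:
  moves:
    - [[0,0,0.03],[0,0,0],0]
    - [[0,0,0.03],[0,0,0],0]
    - [[0,0,0.03],[0,0,0],0]
    - [[0,0,0.03],[0,0,0],0]
    - [[0,0,0.03],[0,0,0],0]
    - [[0,0,0.025],[0,0,0],0]
    - [[0,0,0],[0,0,0],0]
    - [[0,0.01,0],[0,0,0],0]
    - [[0,0.01,0],[0,0,0],0]
    - [[0,0.01,0],[0,0,0],0]
    - [[0,0.01,0],[0,0,0],0]
    - [[0,0.01,0],[0,0,0],0]
    - [[0,0.01,0],[0,0,0],0]
    - [[0,0.01,0],[0,0,0],0]
    - [[0,0,0],[0,0,0],0]

```text
clock: 3.7
eef_pos: [546.9, -192.8, 57.8]
tcp_rot: [3.139, 0.0, 1.37]
contact_force: [-0.5, 0.4, 5.6]
opening: -0.001
```

```bash
python3 -c "
from h import *
rep()
f=grab_frame('top');crop(f,'pics/c3.png',255,455,165,335,4)"
```

```text
t 3.7 stn [  -0.7 -120.4] z 57.8 rpy [3.139 0.    1.37 ] Fstn [-0.6  0.3] 5.6 op -0.001
```

View pics/c3.png

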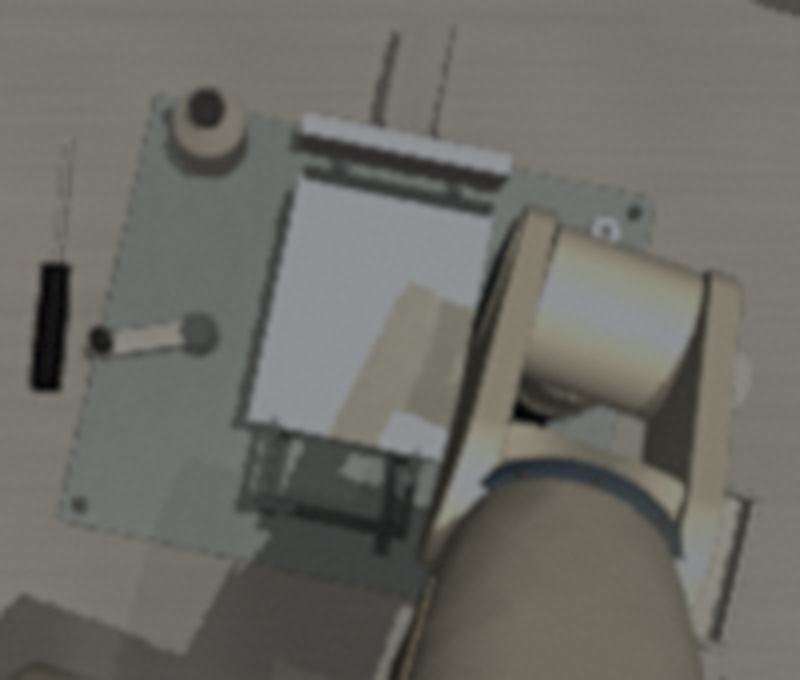

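The lid's far edge has moved about 40 mm, so the carriage is near 0.05 with roughly 28 mm left to its stop.

>>> play_rows:
  moves:
    - [[0,0.005,0],[0,0,0],0]
    - [[0,0.005,0],[0,0,0],0]
    - [[0,0.005,0],[0,0,0],0]
    - [[0,0.005,0],[0,0,0],0]
    - [[0,0.003,0],[0,0,0],0]
    - [[0,0.001,0],[0,0,0],0]
    - [[0,0.001,0],[0,0,0],0]
    - [[0,0,0],[0,0,0],0]

```text
clock: 4.55
eef_pos: [569.8, -197.4, 57.7]
tcp_rot: [3.141, 0.0, 1.37]
contact_force: [-5.7, 1.3, 7.4]
opening: -0.002
```

```bash
python3 -c "
from h import *
rep()"
```

```text
t 4.55 stn [  22.6 -120.3] z 57.7 rpy [3.141 0.    1.37 ] Fstn [-5.8  0.2] 7.4 op -0.002
```

>>> play_rows:
  moves:
    - [[0,0.001,0],[0,0,0],0]
    - [[0,0.001,0],[0,0,0],0]
    - [[0,0.001,0],[0,0,0],0]
    - [[0,0.001,0],[0,0,0],0]
    - [[0,0.001,0],[0,0,0],0]
    - [[0,0,0],[0,0,0],0]

```text
clock: 5.15
eef_pos: [574.5, -198.4, 57.7]
tcp_rot: [-3.142, 0.0, 1.37]
contact_force: [-5.6, 0.9, 9.3]
opening: 0.001
```

```bash
python3 -c "
from h import *
rep()"
```

```text
t 5.15 stn [  27.4 -120.4] z 57.7 rpy [-3.142  0.     1.37 ] Fstn [-5.7 -0.2] 9.3 op 0.001
```

>>> play_rows:
  moves:
    - [[0,0.001,0],[0,0,0],0]
    - [[0,0.001,0],[0,0,0],0]
    - [[0,0.001,0],[0,0,0],0]
    - [[0,0,0],[0,0,0],0]

```text
clock: 5.55
eef_pos: [574.7, -198.4, 57.5]
tcp_rot: [-3.136, -0.0, 1.37]
contact_force: [-15.9, 2.3, 16.7]
opening: 0.001
```

```bash
python3 -c "
from h import *
rep()"
```

```text
t 5.55 stn [  27.6 -120.4] z 57.5 rpy [-3.136 -0.     1.37 ] Fstn [-16.1  -1. ] 16.7 op 0.001
```

>>> play_rows:
  moves:
    - [[0,0,0],[0,0,0],0]
    - [[0,-0.015,0],[0,0,0],0]
    - [[0,-0.015,0],[0,0,0],0]
    - [[0,0,-0.03],[0,0,0],0]
    - [[0,0,-0.03],[0,0,0],0]
    - [[0,0,-0.03],[0,0,0],0]
    - [[0,0,-0.03],[0,0,0],0]
    - [[0,0,-0.03],[0,0,0],45]
    - [[0.031,-0.004,0],[0,0,0],45]
    - [[0.031,-0.004,0],[0,0,0],45]
    - [[0.031,-0.004,0],[0,0,0],45]
    - [[0.031,-0.004,0],[0,0,0],45]
    - [[0.031,-0.004,0],[0,0,0],45]
    - [[0.031,-0.004,0],[0,0,0],45]
    - [[0.031,-0.004,0],[0,0,0],45]
    - [[0.031,-0.004,0],[0,0,0],45]
    - [[0.031,-0.004,0],[0,0,0],45]
    - [[0.031,0,0],[0,0,0],45]

```text
clock: 7.35
eef_pos: [574.9, 119.8, 207.6]
tcp_rot: [3.14, -0.001, 1.37]
contact_force: [-0.5, 0.1, 0.1]
opening: 0.451
```

```bash
python3 -c "
from h import *
rep()
f=grab_frame('top');crop(f,'pics/c4.png',255,455,165,335,4)
g=grab_frame('side');crop(g,'pics/c5.png',230,430,130,280,4)
p=f['pixels']
h=A+RS@np.array([140,0]);print(proj(f,[[*(A+RS@np.array([140,y])),108] for y in(72,-72)]))"
```

```text
t 7.35 stn [-35.7 191.5] z 207.6 rpy [ 3.14e+00 -1.00e-03  1.37e+00] Fstn [-0.5  0. ] 0.1 op 0.451
[[331.74631739 198.44044511]
 [380.21463582 208.56724026]]
```

View pics/c4.png

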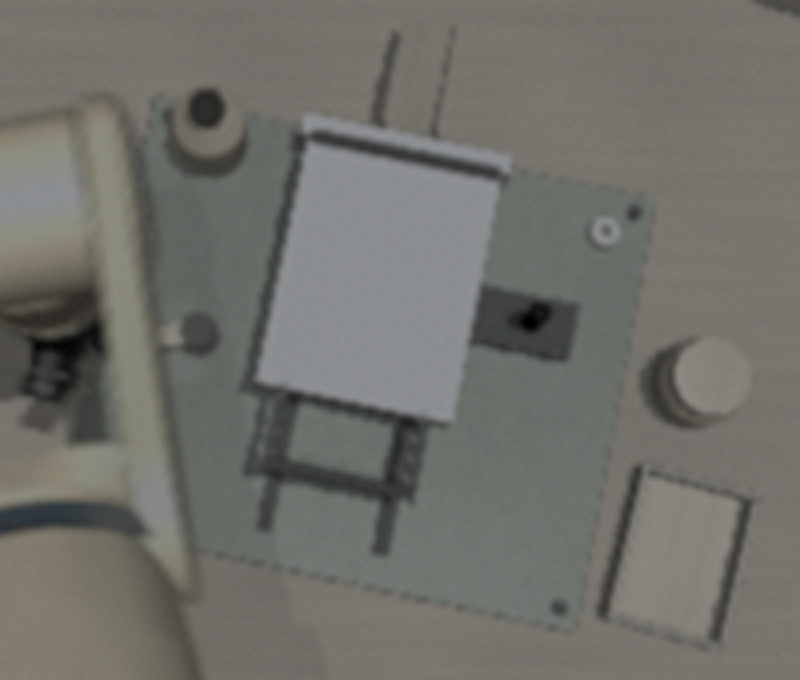

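The carriage is home: the lid's far right corner is at full-frame (381,209.6), against a predicted (380,208.6). Next I'll go down over the lever post and grip it.

>>> play_rows:
  moves:
    - [[0,0,0.03],[0,0,0],45]
    - [[0,0,0.03],[0,0,0],45]
    - [[0,0,0.03],[0,0,0],45]
    - [[0,0,0.03],[0,0,0],45]
    - [[0,0,0.015],[0,0,0],45]
    - [[0,0,0.01],[0,0,0],45]
    - [[0,0,0],[0,0,0],0]
    - [[0,0,0],[0,0,0],0]
    - [[0,0,0],[0,0,0],0]
    - [[0,0,0],[0,0,0],0]
    - [[0,0,0],[0,0,0],0]
    - [[0,0,0],[0,0,0],0]
  squeeze: 20

```text
clock: 8.65
eef_pos: [574.9, 118.1, 62.0]
tcp_rot: [3.14, -0.0, 1.37]
contact_force: [1.8, -2.9, -0.1]
opening: 0.182
```

```bash
python3 -c "
from h import *
rep()
a0=0.378
for a in np.linspace(a0,1.62,13): print(np.round([a,-10-70*np.sin(a),125+70*np.cos(a)],3))"
```

```text
t 8.65 stn [-35.4 189.8] z 62.0 rpy [ 3.14 -0.    1.37] Fstn [ 2.3 -2.4] -0.1 op 0.182
[  0.378 -35.834 190.058]
[  0.482 -42.418 187.041]
[  0.585 -48.654 183.36 ]
[  0.688 -54.477 179.054]
[  0.792 -59.823 174.17 ]
[  0.896 -64.637 168.759]
[  0.999 -68.865 162.88 ]
[  1.102 -72.464 156.596]
[  1.206 -75.394 149.973]
[  1.31  -77.624 143.083]
[  1.413 -79.13  136.   ]
[  1.516 -79.897 128.799]
[  1.62  -79.915 121.557]
```

>>> play_rows:
  moves:
    - [[-0.003,-0.0066,0],[0,0,0],0]
    - [[-0.0037,-0.0062,0],[0,0,0],0]
    - [[-0.0043,-0.0058,0],[0,0,0],0]
    - [[-0.0049,-0.0053,0],[0,0,0],0]
    - [[-0.0054,-0.0048,0],[0,0,0],0]
    - [[-0.0059,-0.0042,0],[0,0,0],0]
    - [[-0.0063,-0.0036,0],[0,0,0],0]
    - [[-0.0066,-0.0029,0],[0,0,0],0]
    - [[-0.0069,-0.0022,0],[0,0,0],0]
    - [[-0.0071,-0.0015,0],[0,0,0],0]
    - [[-0.0072,-0.0008,0],[0,0,0],0]
    - [[0,0,0],[0,0,0],0]

```text
clock: 9.85
eef_pos: [519.6, 66.6, 62.1]
tcp_rot: [3.14, -0.001, 1.369]
contact_force: [2.2, -0.8, 7.0]
opening: 0.178
```

```bash
python3 -c "
from h import *
rep()"
```

```text
t 9.85 stn [-79.3 128.3] z 62.1 rpy [ 3.140e+00 -1.000e-03  1.369e+00] Fstn [ 2.3 -0.3] 7.0 op 0.178
```

>>> play_rows:
  moves:
    - [[-0.0015,0,0],[0,0,0],0]
    - [[-0.0015,0,0],[0,0,0],0]
    - [[-0.0015,0,0],[0,0,0],0]
    - [[-0.0015,0,0],[0,0,0],0]
    - [[-0.0015,0,0],[0,0,0],0]
    - [[-0.001,0,0],[0,0,0],0]
    - [[0,0,0],[0,0,0],0]

```text
clock: 10.55
eef_pos: [517.6, 58.9, 62.0]
tcp_rot: [3.141, -0.001, 1.37]
contact_force: [-0.4, 2.6, 8.3]
opening: 0.181
```

```bash
python3 -c "
from h import *
rep()
f=grab_frame('top');crop(f,'pics/c6.png',255,455,165,335,4)
g=grab_frame('side');crop(g,'pics/c7.png',230,430,180,330,4)"
```

```text
t 10.55 stn [-79.7 120.4] z 62.0 rpy [ 3.141e+00 -1.000e-03  1.370e+00] Fstn [-0.9  2.5] 8.3 op 0.181
```

View pics/c7.png

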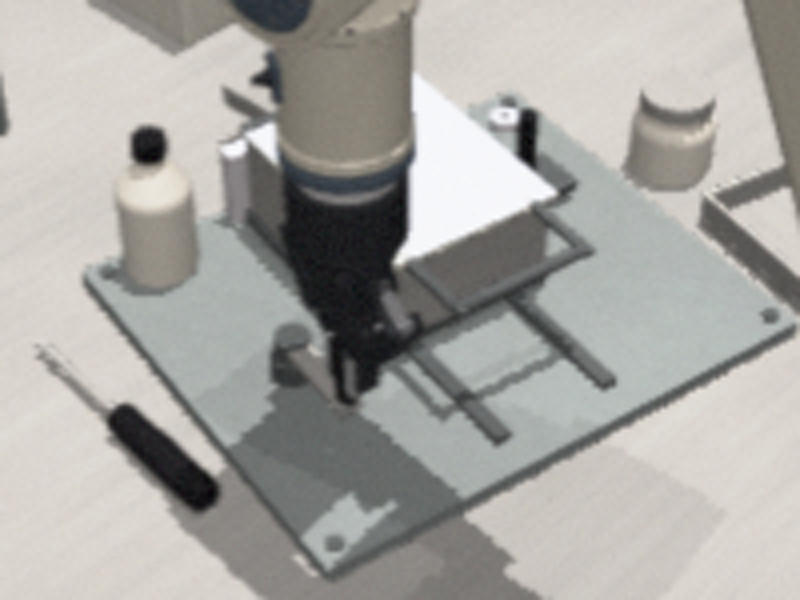

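>>> play_rows:
  moves:
    - [[-0.0015,0,0],[0,0,0],0]
    - [[-0.0015,0,0],[0,0,0],0]
    - [[-0.0015,0,0],[0,0,0],0]
    - [[0,0,0],[0,0,0],0]

```text
clock: 11.05
eef_pos: [517.3, 57.2, 62.1]
tcp_rot: [3.14, -0.005, 1.367]
contact_force: [1.4, 23.2, 3.7]
opening: 0.181
```

```bash
python3 -c "
from h import *
rep()"
```

```text
t 11.05 stn [-79.7 118.7] z 62.1 rpy [ 3.14  -0.005  1.367] Fstn [-3.3 23. ] 3.7 op 0.181
```

>>> play_rows:
  moves:
    - [[0,0,0],[0,0,0],0]
    - [[0,0,0],[0,0,0],45]
    - [[0,0,0],[0,0,0],45]
    - [[0,0,0],[0,0,0],45]
    - [[0,0,0],[0,0,0],45]
    - [[0,0,-0.015],[0,0,0],45]
    - [[0,0,-0.03],[0,0,0],45]
    - [[0,0,-0.03],[0,0,0],45]
    - [[0,0,-0.03],[0,0,0],45]
    - [[0,0,-0.03],[0,0,0],45]
    - [[0,0,0],[0,0,0],45]
    - [[-0.025,-0.004,0],[0,0,0],45]
    - [[-0.025,-0.004,0],[0,0,0],45]
    - [[-0.025,-0.004,0],[0,0,0],45]
    - [[-0.025,-0.004,0],[0,0,0],45]
    - [[-0.016,-0.004,0],[0,0,0],45]
    - [[0,0,0],[0,0,0],45]

```text
clock: 12.75
eef_pos: [472.2, -57.0, 195.5]
tcp_rot: [-3.14, 0.001, 1.368]
contact_force: [1.1, 0.1, -0.4]
opening: 0.45
```

```bash
python3 -c "
from h import *
rep()
g=grab_frame('side');crop(g,'pics/c8.png',230,430,180,330,4)
f=grab_frame('top');crop(f,'pics/c9.png',255,455,165,335,4)"
```

```text
t 12.75 stn [-101.1   -2.3] z 195.5 rpy [-3.140e+00  1.000e-03  1.368e+00] Fstn [1.  0.3] -0.4 op 0.45
```

View pics/c8.png

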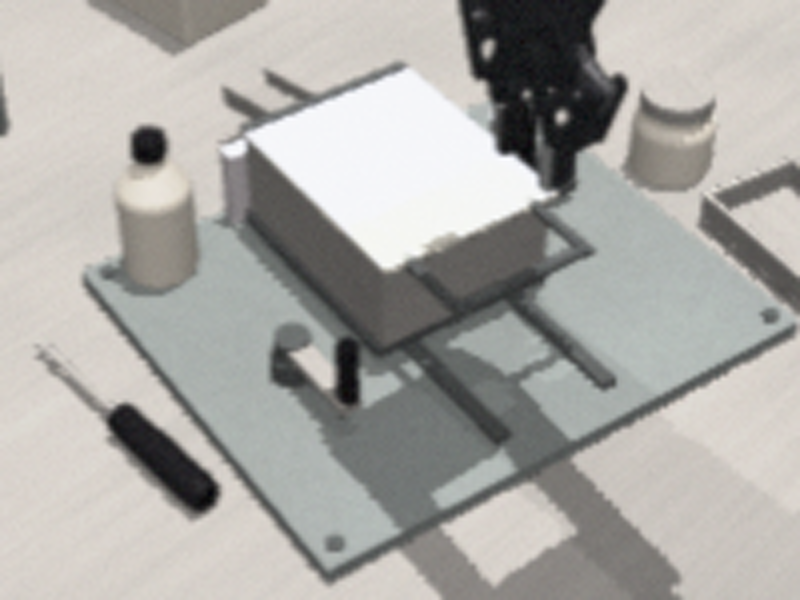

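The lever stands locked with its post top at crop (347,342). The lid bar runs from about (457,300) to (590,250). I'll measure both.

```bash
python3 -c "
from h import *
g=grab_frame('side')
S=lambda a:(np.array(a,float)+.5)/4-.5+[230,180]
L=lambda w:((w[:,:2]-A)@RS).round(1)
w=L(cast(g,S([[347,342]]),97));print('post',w,np.arctan2(-(w[0,0]+10),w[0,1]-125))
print('bar',L(cast(g,S([[457,302],[590,249]]),105)))"
```

```text
post [[-81.7 124.7]] 1.5749804027969714
bar [[ -97.6   50.3]
 [-105.3  -53.1]]
```

>>> play_rows:
  moves:
    - [[0.002,0,0.025],[0,0,0],45]
    - [[0,0,0.025],[0,0,0],45]
    - [[0,0,0.025],[0,0,0],45]
    - [[0,0,0.02],[0,0,0],45]
    - [[0,0,0.013],[0,0,0],45]
    - [[0,0,0],[0,0,0],45]
    - [[0,0,0],[0,0,0],0]
    - [[0,0,0],[0,0,0],0]
    - [[0,0,0],[0,0,0],0]
    - [[0,0,0],[0,0,0],0]
    - [[0,0,0],[0,0,0],0]
    - [[0,0,0],[0,0,0],0]
  squeeze: 30

```text
clock: 14.1
eef_pos: [474.5, -53.4, 88.6]
tcp_rot: [3.141, -0.001, 1.369]
contact_force: [0.3, 5.3, 2.1]
opening: 0.1
```

```bash
python3 -c "
from h import *
rep()
p=None
for i in range(21):
    a=0.873*i/20;q=np.array([-240*np.cos(a),240*np.sin(a)])
    if p is not None: print(i,(q-p).round(2))
    p=q"
```

```text
t 14.1 stn [-99.6   1.8] z 88.6 rpy [ 3.141e+00 -1.000e-03  1.369e+00] Fstn [-0.8  5.2] 2.1 op 0.1
1 [ 0.23 10.47]
2 [ 0.69 10.45]
3 [ 1.14 10.41]
4 [ 1.59 10.35]
5 [ 2.04 10.27]
6 [ 2.49 10.17]
7 [ 2.93 10.06]
8 [3.37 9.92]
9 [3.8  9.76]
10 [4.22 9.59]
11 [4.63 9.39]
12 [5.04 9.18]
13 [5.44 8.95]
14 [5.82 8.71]
15 [6.2  8.45]
16 [6.56 8.17]
17 [6.91 7.87]
18 [7.25 7.56]
19 [7.57 7.24]
20 [7.88 6.9 ]
```

>>> play_rows:
  moves:
    - [[0,0.0003,-0.0105],[0,0,0],0]
    - [[0,0.0007,-0.0105],[0,0,0],0]
    - [[0,0.0012,-0.0104],[0,0,0],0]
    - [[0,0.0016,-0.0104],[0,0,0],0]
    - [[0,0.0021,-0.0103],[0,0,0],0]
    - [[0,0.0025,-0.0102],[0,0,0],0]
    - [[0,0.003,-0.01],[0,0,0],0]
    - [[0,0.0034,-0.0099],[0,0,0],0]
    - [[0,0.0038,-0.0098],[0,0,0],0]
    - [[0,0.0043,-0.0096],[0,0,0],0]
    - [[0,0,0],[0,0,0],0]

```text
clock: 15.2
eef_pos: [495.3, -57.7, 190.6]
tcp_rot: [-3.139, -0.001, 1.369]
contact_force: [-3.6, 6.1, 0.2]
opening: 0.099
```

```bash
python3 -c "
from h import *
rep()"
```

```text
t 15.2 stn [-78.3   1.7] z 190.6 rpy [-3.139e+00 -1.000e-03  1.369e+00] Fstn [-4.8  5.3] 0.2 op 0.099
```

>>> play_rows:
  moves:
    - [[0,0.0046,-0.0094],[0,0,0],0]
    - [[0,0.005,-0.0092],[0,0,0],0]
    - [[0,0.0054,-0.009],[0,0,0],0]
    - [[0,0.0058,-0.0087],[0,0,0],0]
    - [[0,0.0062,-0.0085],[0,0,0],0]
    - [[0,0.0066,-0.0082],[0,0,0],0]
    - [[0,0.0069,-0.0079],[0,0,0],0]
    - [[0,0.0073,-0.0076],[0,0,0],0]
    - [[0,0.0076,-0.0072],[0,0,0],0]
    - [[0,0.0079,-0.0069],[0,0,0],0]
    - [[0,0,0],[0,0,0],0]
    - [[0,0,0],[0,0,0],0]
    - [[0,0,0],[0,0,0],0]

```text
clock: 16.5
eef_pos: [555.0, -69.9, 273.6]
tcp_rot: [-3.134, -0.0, 1.37]
contact_force: [-18.1, 8.2, 17.1]
opening: 0.104
```

```bash
python3 -c "
from h import *
rep()
g=grab_frame('side');crop(g,'pics/d1.png',230,430,150,300,4)
f=grab_frame('top');crop(f,'pics/d2.png',255,455,165,335,4)"
```

```text
t 16.5 stn [-17.4   1.7] z 273.6 rpy [-3.134 -0.     1.37 ] Fstn [-19.4   4.4] 17.1 op 0.104
```

View pics/d1.png

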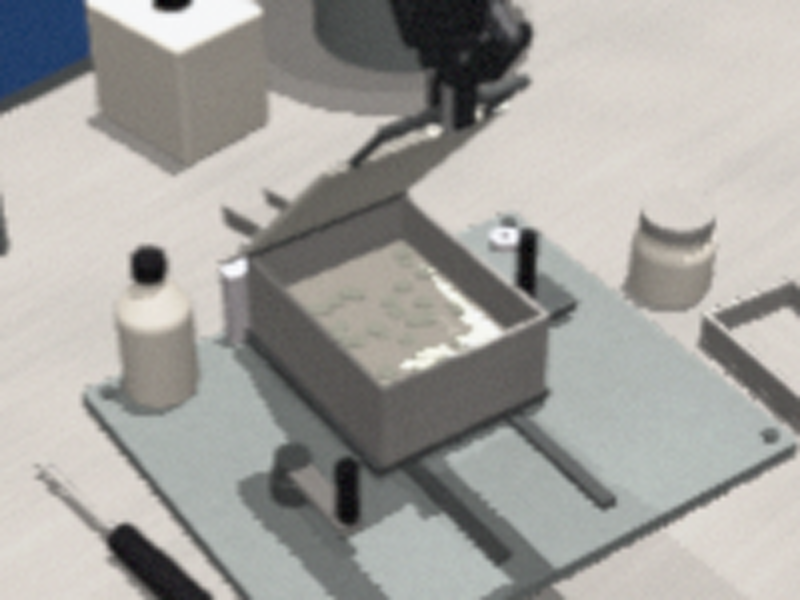

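View pics/d2.png

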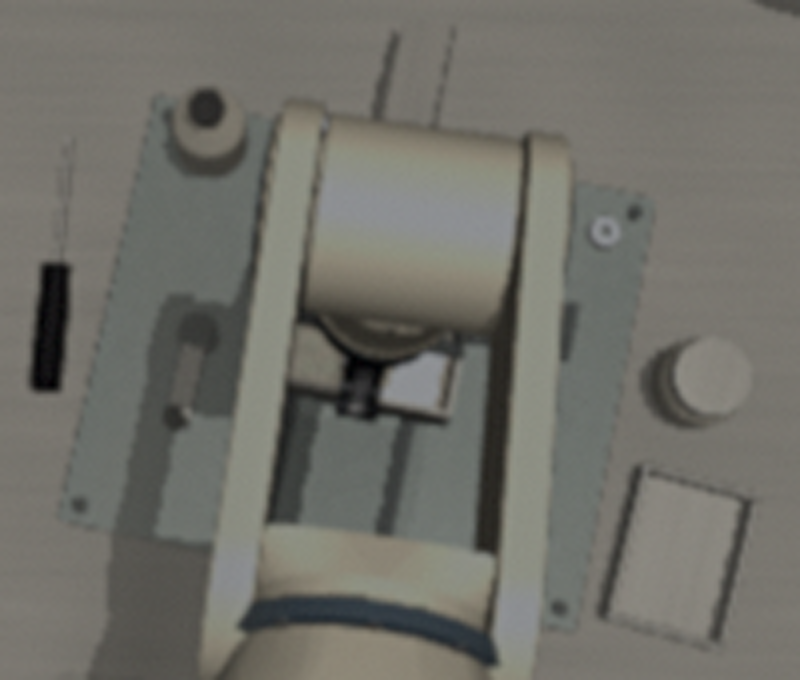

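The pictures show the lid open at about 50° in the fingers, the lever post locked at (347,470) in the side crop, and all the bystanders in place. TCP travel gives an angle of about 0.865 rad. There is a radial push of about 25 N toward the hinge, which I'll ease off a little.

>>> play_rows:
  moves:
    - [[0,-0.0005,-0.0006],[0,0,0],0]
    - [[0,-0.0005,-0.0006],[0,0,0],0]
    - [[0,-0.0005,-0.0006],[0,0,0],0]
    - [[0,0,0],[0,0,0],0]
    - [[0,0,0],[0,0,0],0]

```text
clock: 17.1
eef_pos: [555.5, -70.0, 274.3]
tcp_rot: [-3.138, -0.001, 1.37]
contact_force: [-5.3, 6.0, 2.5]
opening: 0.104
```

```bash
python3 -c "
from h import *
rep()"
```

```text
t 17.1 stn [-16.9   1.7] z 274.3 rpy [-3.138e+00 -1.000e-03  1.370e+00] Fstn [-6.4  4.8] 2.5 op 0.104
```

```bash
python3 -c "
from h import *
g=grab_frame('side')
for a in(.77,.87,.97):
    X=[[*(A+RS@np.array([140-r*np.cos(a),y])),105+r*np.sin(a)] for r,y in((240,53),(240,-53),(185,72))]
    print(a,((proj(g,X)-[230,150]+.5)*4-.5).round(0).tolist())
print('lever',((proj(g,[[*(A+RS@np.array([-80,125])),97]])-[230,150]+.5)*4-.5).round())
rep()"
```

```text
0.77 [[396.0, 161.0], [535.0, 107.0], [336.0, 191.0]]
0.87 [[380.0, 125.0], [519.0, 72.0], [324.0, 165.0]]
0.97 [[362.0, 90.0], [502.0, 40.0], [311.0, 139.0]]
lever [[345. 461.]]
t 17.15 stn [-16.9   1.7] z 274.4 rpy [-3.138 -0.     1.37 ] Fstn [-5.   3.6] 3.7 op 0.102
```

```bash
python3 -c "
from h import *
print(sign_off()); rep()"
```

```text
the job is handed in; nothing more can be done
None
the job is handed in; nothing more can be done
```

I pushed the hopper home by its post, then turned the lever to its locked stop. I then gripped the lid bar and raised the lid to about 50°. The job was handed in at about 17 s with the fingers still holding the bar; no verdict is given.

- **Carriage:** the force rose to 16 N with no further travel. The lid's far right corner then stood within about 1.5 px of where it should be with the carriage home.
- **Lever:** the force rose to 23 N at the stop. The camera put it at 1.575 rad.
- **Lid angle:** finger travel gave 0.868 rad. The side view, taken just before I eased the push, read slightly lower at about 0.84 rad; both are inside the allowed band.
- **Hold:** the grip opening was steady on the bar. About 25 N of push towards the hinge had built up during the lift, so I eased it to a few newtons before handing in.
- **Bystanders:** the ones visible in the last pictures (oil, jar, driver, tray, bobbin) had not moved. The two cones were outside those crops, so I did not check them again after the start.

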